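# Stock the drawer unit and hold it against the desk divider for screwing

### The job

Get the small drawer unit ready to be screwed to the low green desk divider: lay the blue pen tray flat in its open drawer, slide the drawer shut, then ease the unit back until its back sits square and flat against the divider, still in front of the two screws. Finish while holding it there: keep pressing on its front with a steady push of about 12 N and do not let go, because a colleague drives the screws from the other side. Leave the mug, calculator and stapler where they stand.

Things in the scene. Friction and masses are not known exactly. Their poses are not given: they have to be found in the camera images.
- divider: Low green desk divider fixed to the desk: panel 500 mm long, 18 mm thick, 160 mm high. Origin on the desk under the panel's middle; x is level, square to the panel, pointing to the far side, away from the drawer unit; y along the panel; z up. The unit goes against the plain near face, x = -9 mm. The two screws stand out on the far side at y = -60 and +60 mm, 45 mm high.
- unit: Loose wooden drawer unit on felt pads, 3 to 7 cm short of the divider, up to 6 degrees askew. Carcass 190 mm deep (x -95 to 95), 220 wide (y), 88 high; 0.7 to 1 kg; slides under a push of 1.5 to 3 N. Origin on the desk under the carcass's middle; x from front to back, z up. Flush, its origin is at x = -104 mm in the divider's frame and the axes agree.
- unit_back (a point): Middle of the unit's back face, 45 mm above the desk; axes as the unit's.
- drawer (a joint): How far the drawer is pulled out, m: 0 = shut (its front stops on the carcass), 0.155 = fully out; starts 0.125 to 0.15 open. It shuts along the unit's +x under about 0.5 N, more easily than the unit slides on the desk, and stays where left.
- drawer_floor (a point): Middle of the drawer's inner floor, 15 mm above the desk; moves with the drawer; axes as the unit's. Inside, the drawer is 164 mm long (x -82 to 82 from here) and 190 wide; its walls reach 46 mm above the floor. Open from above only in front of the carcass: from the front's inner face back over a length equal to the drawer's opening.
- drawer_front (a point): On the outer face of the drawer's flat grey front, on its centre line, 45 mm above the desk; moves with the drawer; axes as the unit's, x into the front. The front is 220 mm wide, 12 thick, from 5 to 83 above the desk, no handle: a finger notch 60 wide in its top edge goes down to 67 mm. Shut, it is 107 mm in front of the unit's origin.
- pen_tray: Loose blue open pen tray insert, 44 mm (x) by 150 mm (y) by 26 mm high, walls 3 mm, a 20 mm high cross wall 20 mm from the middle towards +y; 50 to 100 g. Origin at the middle of its underside, z up. Starts flat on the desk on the robot's right of the drawer unit.
- mug: White mug, 78 mm across, 92 mm high, with a handle; origin under its middle. A bystander.
- calculator: Black desk calculator lying flat, 128 x 84 x 20 mm; origin under its middle. A bystander.
- stapler: Red and black stapler, 135 x 36 x 48 mm; origin under its middle. A bystander.

How it is judged:
On the way, in this order (a step that is already met when the one before it is completed fails the run):
1. the pen tray lies flat on the floor of the open drawer, let go (z of pen_tray in the frame of drawer_floor between -0.005 and 0.005 m and horizontal distance between pen_tray and drawer_floor below 0.1 m and angle between pen_tray's own z axis and vertical below 0.1 rad and contact force between the fingers and pen_tray below 0.1 N and value of joint drawer above 0.05 m), for 0.2 s.
2. the drawer is shut with the tray in it (value of joint drawer below 0.005 m and horizontal distance between pen_tray and drawer_floor below 0.1 m and z of pen_tray in the frame of drawer_floor below 0.005 m), for 0.2 s.
At the end, for the whole second after the job is handed in: Through the last second the robot is still pressing the unit, whose back bears on the divider with 6 to 20 N, at rest, square to it within 0.03 rad, gap under 4 mm, its middle within 30 mm of the middle between the screws; drawer shut within 5 mm with the tray flat on its floor (all of step 2 and z of pen_tray in the frame of drawer_floor above -0.005 m and angle between pen_tray's own z axis and vertical below 0.1 rad and angle between the x axis of unit and the x axis of divider, either way round below 0.03 rad and angle between unit's own z axis and vertical below 0.03 rad and x of unit_back in the frame of divider above -0.013 m and y of unit_back in the frame of divider between -0.03 and 0.03 m and contact force between unit and divider between 6 and 20 N and contact force between any of the fingers, the arm and unit above 4 N and linear speed of unit below 0.01 m/s); the arm keeps its last pose, push and grip.
It fails at once if the unit is rammed against the divider (over 45 N) (contact force between unit and divider above 45 N).
It fails at once if a bystander is moved more than 30 mm or tipped (distance of any of mug, calculator, stapler from where it was at the start of the episode above 0.03 m or angle between any of mug, stapler's own z axis and vertical above 0.5 rad).
It also fails if it takes over 61 s, if anything falls off the work surface, if the arm or the gripper's body presses on something with over 40 N, if the wrist force passes 120 N, or if a joint passes its speed limit or range.

### The arm

A 7-joint arm with a two-finger parallel gripper is mounted at the origin on the work surface. World frame = base frame: x ahead of the robot, y to its left, z up, the work surface at z = 0. Lengths are in m, angles in rad, forces in N, time in s.
With the tool pointing down it reaches from about 0.4 to 0.85 m from the base axis. Payload 10.4 kg.
Tool frame: the origin (TCP) lies at the centre of the arm's flange, where the gripper is bolted on; the fingertips stand 173 mm ahead of it and the grasp point (between the pads) lies bot.grip_point_offset ahead of it (bot.grip_point_offset is the distance from the TCP to the grasp point, in m); z points along the fingers, x is the direction in which the jaws open and shut, and the axes are right-handed (so a half turn about z gives the same grasp; the last joint's range is limited). The gripper opens to 85 mm and grips with 20 to 120 N. Pads are 22 mm wide; open, the fingers measure 114 mm over their backs; the gripper's body (76 mm by 85 mm) begins 54 mm behind the grasp point. The pads swing forward as they close: fully open they stand 13 mm farther back than shut.
Start: joints at [-1.371, 0.332, -0.065, 1.46, 0.022, 1.35, -0.088], TCP at [0.138, 0.61, 0.405] pointing down, gripper open.
Joint ranges: [-2.6, 2.6], [-0.5, 2.12], [-1.47, 1.34], [0.16, 2.42], [-1.27, 4.41], [0.06, 2.06], [-2.6, 2.6]. Speed limits (rad/s): [2.22, 2.22, 2.79, 2.79, 3.14, 3.14, 3.14].

### API

Orientations are given as [roll, pitch, yaw] about the fixed x, y, z axes, in that order (R = Rz(yaw) Ry(pitch) Rx(roll)).
In Python, from rig import bot, capture gives the robot as it stands.
- The arm moves only by the tool drive_tool, never from a script. Its argument "deltas" is one flat list of numbers, 7 for each row, row after row: the opening, from 0 (shut) to 1 (fully open), then the shift along the tool's x, y, z in mm, then the turn, a rotation vector about the tool's x, y, z in rad. A call has 1 to 10 rows; each row shifts and turns the commanded pose from where the row before left it, along the tool's axes as they then stand; what a row does not reach is not made up. A row lasts 1/12 s, in which the tool goes at most 41.7 mm and 7.16 degrees, less where a joint would pass 70% of its speed; a pose out of reach is approached as far as the arm can. A call is refused whole if a number of a shift passes 41.7 or a number of a turn 0.125, either way. A call with a gripper value outside its range is refused whole. The fingers move at their own pace and stop on an object; "squeeze" is the grip in N (left out, the last holds). Time passes only in rows, so rows that do not move let the fingers close. It gives the time, the measured TCP pose, the force and the opening at its end, in the units of the state.
- bot.sense(): the state, without advancing time (a new reading comes with each control period).
- capture(name): name is "scene" or "top" or "wrist"; returns a dict with "image" (384x512x3 uint8, red, green, blue), "fx", "fy", "cx", "cy" (pixels), "k1" (the pictures are not rectified: a ray, as slopes to the right and down, at radius r is drawn at 1 + k1 r^2 times it, then the intrinsics apply), "view" (4x4, takes a point from world to camera coordinates). Camera axes: x right, y down, z forward; pixel columns grow to the right and rows downward; lengths in m; the calibration is good to about 2 mm. A picture is of the moment at which its call begins. There is no depth.
- bot.close_job(): hands the job in, once; it reports no verdict.
The state is a dict: "time_s": time; "qpos": joint angles; "qvel": joint speeds; "effort": joint torques, N m; "tcp_pos": TCP position; "orientation": TCP orientation; "contact_force": force on the tool from outside, world axes, zero at the start; "wrist_torque": the same for the moment, N m; "gripper_width": finger opening in m.
Only numpy, scipy, OpenCV 4.12 (cv2) and the standard library are available. Lean on these libraries where they do the work, as an engineer would, in place of code of your own. Each camera call takes 0.05 s, during which the arm holds its last target.

## Working session

There is one attempt and no reset: what is moved stays moved. The work goes in short steps, Python scripts to look and compute and a tool call to move; the robot and the scene stay as the last step left them, time stands still between calls to the robot, and variables do not carry over. Pictures are saved under pics/ and viewed, and the job is handed in when it is done.

Besides the shell and the picture viewer there is one more tool, called by a JSON object that holds its "method" and its "body", one argument or row to a line. drive_tool: Moves the arm, as the interface text tells. Its arguments: {"type":"object","properties":{"deltas":{"type":"array","items":{"type":"number"}},"squeeze":{"type":"number"}},"required":["deltas"]}

```bash
mkdir -p pics; ls; python3 - <<'E'
from rig import bot,capture
import cv2,numpy as np
s=bot.sense();print(s,bot.grip_point_offset)
for n in("scene","top","wrist"):
    c=capture(n);cv2.imwrite(f"pics/{n}0.png",c["image"][:,:,::-1])
    np.savez(f"{n}0.npz",**c)
    print(n,c["fx"],c["fy"],c["cx"],c["cy"],c["k1"],np.round(c["view"],4).tolist())
E
```

```text
pics
{'time_s': 0.0, 'qpos': array([-1.37060911,  0.33288577, -0.06466552,  1.46093771,  0.02159402,
        1.34988473, -0.08849174]), 'qvel': array([-2.23127244e-04, -2.39409421e-04,  9.72999454e-05, -1.35875670e-03,
       -2.20336816e-04,  2.52834438e-04, -2.45165499e-04]), 'effort': array([-4.22671328e-04, -6.25443435e+01,  4.87813528e-02, -3.91625583e+01,
        1.61670672e-02,  9.45943786e-03,  5.73274019e-05]), 'tcp_pos': array([0.13807695, 0.60943094, 0.40390871]), 'orientation': array([3.14152227e+00, 1.41883718e-03, 1.34800432e+00]), 'contact_force': array([ 0.31582872, -0.30755333, -1.04550581]), 'wrist_torque': array([-0.01839512,  0.03409331,  0.00225202]), 'gripper_width': 0.0856016300186906} 0.1547
scene 494.68217740306045 494.68217740306045 261.786846492961 195.0633440822936 0.06451242643830271 [[0.3143, 0.9492, 0.0132, -0.1634], [0.6003, -0.188, -0.7774, -0.3343], [-0.7354, 0.2523, -0.6289, 1.6635], [0.0, 0.0, 0.0, 1.0]]
top 479.95024533975965 479.95024533975965 242.10139546283128 184.9394847045459 -0.18577143915691577 [[0.0227, -0.9997, -0.0116, -0.0522], [-0.9802, -0.0199, -0.1971, 0.607], [0.1968, 0.0158, -0.9803, 1.3335], [0.0, 0.0, 0.0, 1.0]]
wrist 300.05240082143644 300.05240082143644 257.49841073686645 186.04197396708008 -0.01899881647983457 [[0.2207, 0.9753, -0.0011, -0.625], [0.9385, -0.2121, 0.2725, -0.0364], [0.2656, -0.0612, -0.9622, 0.3803], [0.0, 0.0, 0.0, 1.0]]
```

```bash
python3 - <<'E'
import cv2
for n in("scene","top"):
    i=cv2.imread(f"pics/{n}0.png");cv2.imwrite(f"pics/{n}0b.png",cv2.resize(i,(800,600),interpolation=cv2.INTER_CUBIC))
E
```

```text
(no output)
```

View pics/scene0b.png

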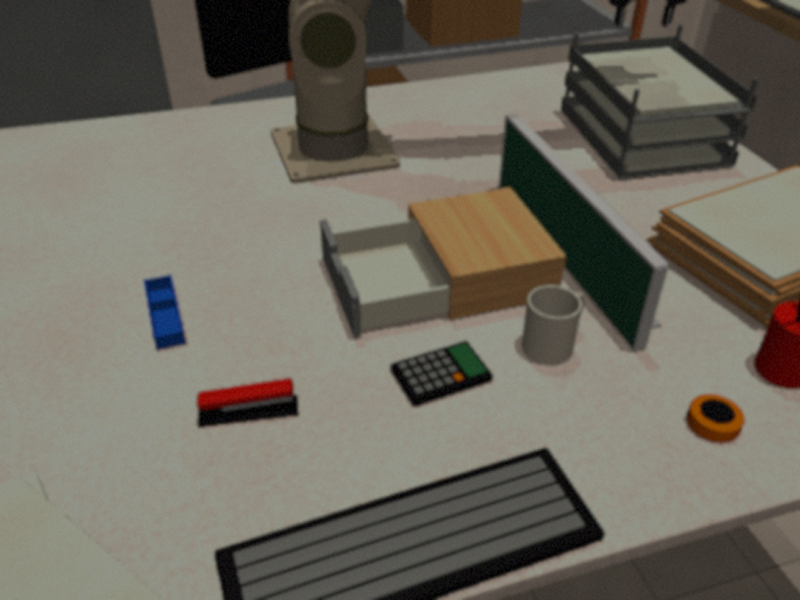

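View pics/top0b.png

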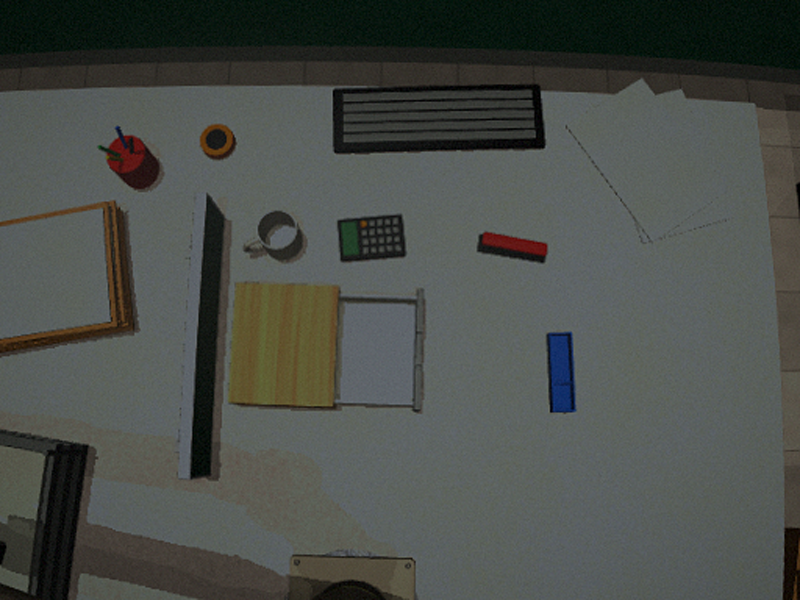

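```bash
cat > h.py <<'E'
import numpy as np,cv2
def load(n): return dict(np.load(n))
def K(c): return np.array([[c["fx"],0,c["cx"]],[0,c["fy"],c["cy"]],[0,0,1]],float),np.array([c["k1"],0,0,0],float)
def unp(c,px,z):
    k,d=K(c);u=cv2.undistortPoints(np.array(px,float).reshape(-1,1,2),k,d).reshape(-1,2)
    R=c["view"][:3,:3];t=c["view"][:3,3];o=-R.T@t
    z=np.broadcast_to(z,len(u));r=[]
    for p,h in zip(u,z):
        w=R.T@np.array([*p,1]);r.append(o+w*(h-o[2])/w[2])
    return np.array(r)
def proj(c,P):
    k,d=K(c);R=c["view"][:3,:3];t=c["view"][:3,3]
    return cv2.projectPoints(np.array(P,float).reshape(-1,1,3),cv2.Rodrigues(R)[0],t,k,d)[0].reshape(-1,2)
def crop(c,x0,y0,w,h,s,name,g=10,gain=2.2):
    i=c["image"][y0:y0+h,x0:x0+w,::-1]
    i=np.clip(i.astype(float)*gain,0,255).astype(np.uint8)
    i=cv2.resize(i,None,fx=s,fy=s,interpolation=cv2.INTER_CUBIC)
    for x in range((x0+g-1)//g*g,x0+w,g):
        X=int((x-x0+.5)*s);cv2.line(i,(X,0),(X,5),(0,0,255),1);cv2.putText(i,str(x),(X-8,16),0,.35,(0,0,255))
    for y in range((y0+g-1)//g*g,y0+h,g):
        Y=int((y-y0+.5)*s);cv2.line(i,(0,Y),(5,Y),(0,0,255),1);cv2.putText(i,str(y),(6,Y+4),0,.35,(0,0,255))
    cv2.imwrite("pics/"+name,i)
E
python3 - <<'E'
from h import *
c=load("top0.npz")
crop(c,105,115,180,200,3,"c1.png",gain=2.5);crop(c,200,170,190,110,4,"c2.png",gain=2.5)
E
```

```text
(no output)
```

View pics/c1.png

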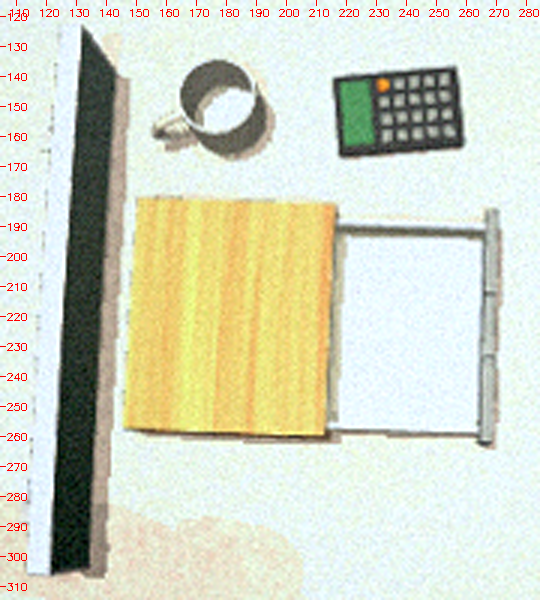

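View pics/c2.png

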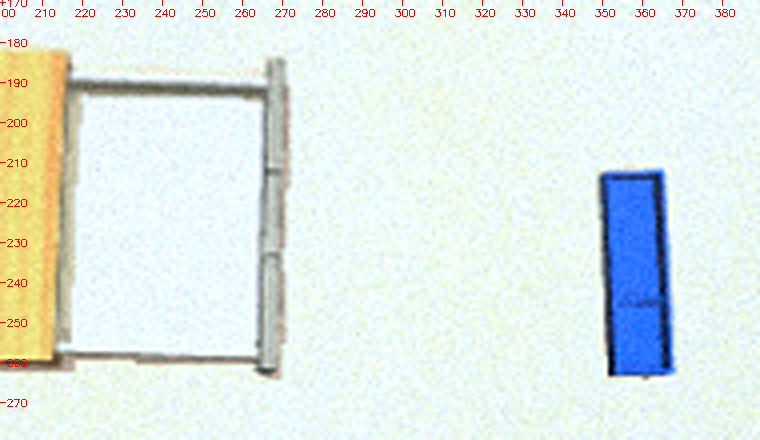

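```bash
python3 - <<'E'
from h import *
c=load("top0.npz")
k,d=K(c);print("cam",-c["view"][:3,:3].T@c["view"][:3,3])
def s(n,px,z): print(n,np.round(unp(c,px,z),4).tolist())
s("unit",[(150,180.5),(215.5,182.5),(212.5,259.5),(146,257.5)],.088)
s("div nearface top",[(132,124),(121.5,306)],.16)
s("divfar top",[(114,306)],.16)
s("front",[(266,184),(270,184),(268.5,263),(263.5,263)],.083)
s("notch",[(267,212),(266,233)],.083)
s("tray",[(350,213),(365,212),(368,263),(352,264)],.026)
s("cross",[(353,245.5),(366,244.5)],.02)
E
```

```text
cam [ 0.33370286 -0.06115765  1.42625257]
unit [[0.61, 0.2256, 0.088], [0.6079, 0.0365, 0.088], [0.3898, 0.0378, 0.088], [0.3898, 0.2248, 0.088]]
div nearface top [[0.7561, 0.2723, 0.16], [0.2567, 0.2692, 0.16]]
divfar top [[0.2557, 0.2895, 0.16]]
front [[0.6075, -0.1076, 0.083], [0.6078, -0.1191, 0.083], [0.3838, -0.1178, 0.083], [0.3835, -0.1039, 0.083]]
notch [[0.5269, -0.1115, 0.083], [0.4674, -0.1096, 0.083]]
tray [[0.5365, -0.3602, 0.026], [0.5403, -0.4056, 0.026], [0.3895, -0.412, 0.026], [0.3863, -0.3643, 0.026]]
cross [[0.4408, -0.3691, 0.02], [0.4442, -0.4083, 0.02]]
```

{"method": "drive_tool", "body": {
  "deltas": [1,0,0,0,0,0,-0.1115,1,0,0,0,0,0,-0.1115,1,-30,21,0,0,0,0,1,-30,21,0,0,0,0,1,-30,21,0,0,0,0,1,-30,21,0,0,0,0,1,-30,21,0,0,0,0,1,-30,21,0,0,0,0,1,-30,21,0,0,0,0,1,-30,21,0,0,0,0]
}}

```text
time_s: 0.98
tcp_pos: [0.3068, 0.3678, 0.4046]
orientation: [-3.141, -0.0, 1.571]
contact_force: [0.3, 0.5, 0.4]
gripper_width: 0.0855
```

{"method": "drive_tool", "body": {
  "deltas": [1,-30,21,0,0,0,0,1,-30,21,0,0,0,0,1,-30,21,0,0,0,0,1,-30,21,0,0,0,0,1,-30,21,0,0,0,0,1,-30,21,0,0,0,0,1,-30,21,0,0,0,0,1,-30,10,0,0,0,0,1,-38,0,0,0,0,0,1,-38,0,0,0,0,0]
}}

```text
time_s: 1.82
tcp_pos: [0.4633, 0.052, 0.4044]
orientation: [-3.141, 0.0, 1.571]
contact_force: [2.0, 0.8, 0.6]
gripper_width: 0.0855
```

{"method": "drive_tool", "body": {
  "deltas": [1,-38,0,0,0,0,0,1,-38,0,0,0,0,0,1,-38,0,0,0,0,0,1,-38,0,0,0,0,0,1,-38,0,0,0,0,0,1,-38,0,0,0,0,0,1,-38,0,0,0,0,0,1,-38,0,0,0,0,0,1,-36,0,20,0,0,0,1,0,0,20,0,0,0]
}}

```text
time_s: 2.65
tcp_pos: [0.4614, -0.2931, 0.3651]
orientation: [3.14, 0.005, 1.564]
contact_force: [-0.6, -0.4, 0.6]
gripper_width: 0.0852
```

{"method": "drive_tool", "body": {
  "deltas": [1,-31,0,20,0,0,0,1,-31,0,20,0,0,0,1,-31,0,20,0,0,0,1,0,0,0,0,0,0]
}}

```text
time_s: 2.98
tcp_pos: [0.4603, -0.3838, 0.3002]
orientation: [-3.135, 0.001, 1.565]
contact_force: [-1.3, -0.1, -0.8]
gripper_width: 0.0854
```

```bash
python3 - <<'E'
from rig import bot,capture
from h import *
c=capture("wrist");np.savez("wrist1.npz",**c);crop(c,0,0,512,384,1.5,"w1.png",g=40,gain=1.8)
print(bot.sense()["tcp_pos"])
E
```

```text
[ 0.46129068 -0.38188605  0.30196682]
```

View pics/w1.png

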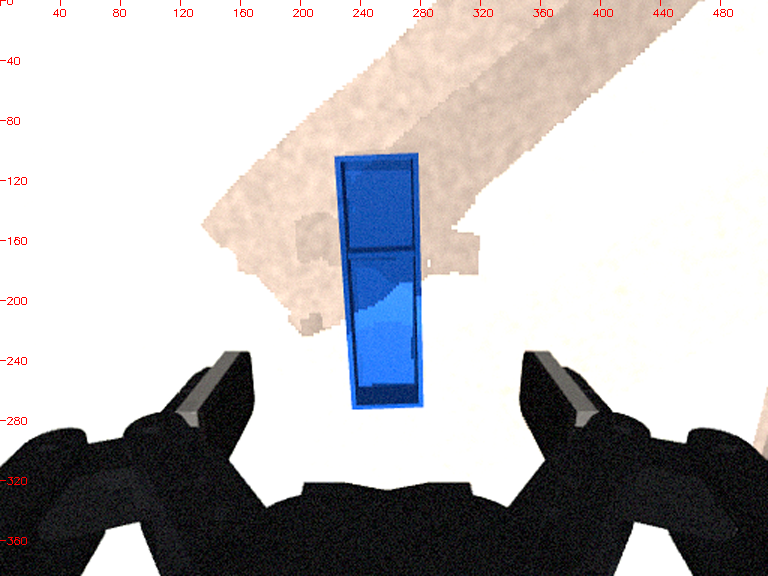

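```bash
python3 - <<'E'
from h import *
c=load("wrist1.npz")
p=unp(c,[(222.8,103.5),(278,101.5),(281.5,270),(234,271.5)],.026);print(np.round(p,4).tolist(),p.mean(0))
print(np.linalg.norm(np.roll(p,1,0)-p,axis=1))
E
```

```text
[[0.3914, -0.4107, 0.026], [0.3901, -0.367, 0.026], [0.5397, -0.3619, 0.026], [0.541, -0.4058, 0.026]] [ 0.46554075 -0.38633331  0.026     ]
[0.14974954 0.04366759 0.1496894  0.04387587]
```

{"method": "drive_tool", "body": {
  "deltas": [1,-4,4,0,0,0,-0.035,1,0,0,25,0,0,0,1,0,0,25,0,0,0,1,0,0,25,0,0,0,1,0,0,20,0,0,0,1,0,0,10,0,0,0,1,0,0,5,0,0,0,1,0,0,0,0,0,0]
}}

```text
time_s: 3.7
tcp_pos: [0.4676, -0.3828, 0.1947]
orientation: [-3.141, -0.001, 1.607]
contact_force: [-0.9, 0.1, 0.3]
gripper_width: 0.0853
```

{"method": "drive_tool", "body": {
  "deltas": [1,0,0,3,0,0,0,1,0,0,3,0,0,0,1,0,0,0,0,0,0]
}}

```text
time_s: 3.95
tcp_pos: [0.4675, -0.3834, 0.1891]
orientation: [3.141, 0.0, 1.606]
contact_force: [-0.8, 0.6, -0.1]
gripper_width: 0.0855
```

```bash
python3 - <<'E'
from rig import bot,capture
from h import *
c=capture("wrist");np.savez("wrist2.npz",**c);crop(c,0,0,512,384,1.5,"w2.png",g=40,gain=1.8)
s=bot.sense();print(s["tcp_pos"],s["contact_force"])
E
```

```text
[ 0.46745185 -0.38339299  0.18914667] [-0.30983572  0.05742105  0.37480012]
```

View pics/w2.png

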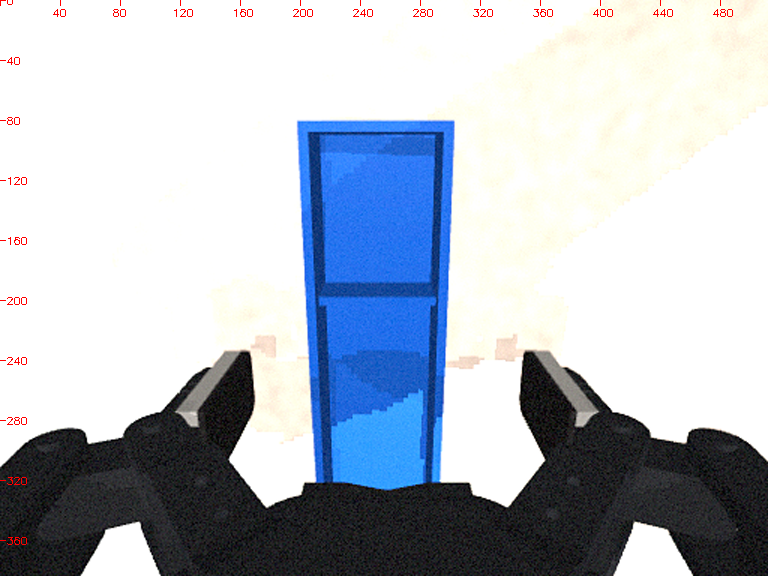

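{"method": "drive_tool", "body": {
  "deltas": [1,-3,-1,4,0,0,0,1,0,0,4,0,0,0,1,0,0,2,0,0,0,1,0,0,0,0,0,0]
}}

```text
time_s: 4.33
tcp_pos: [0.4661, -0.3863, 0.178]
orientation: [-3.141, -0.001, 1.606]
contact_force: [-0.1, -0.0, -0.0]
gripper_width: 0.0855
```

{"method": "drive_tool", "body": {
  "deltas": [0,0,0,0,0,0,0,0,0,0,0,0,0,0,0,0,0,0,0,0,0,0,0,0,0,0,0,0,0,0,0,0,0,0,0,0,0,0,0,0,0,0],
  "squeeze": 30
}}

```text
time_s: 4.83
tcp_pos: [0.4665, -0.3864, 0.1789]
orientation: [3.141, 0.0, 1.606]
contact_force: [-0.2, 0.8, 2.0]
gripper_width: 0.0435
```

{"method": "drive_tool", "body": {
  "deltas": [0,0,0,-10,0,0,0,0,0,0,-20,0,0,0,0,0,0,-25,0,0,0,0,0,0,-25,0,0,0,0,0,0,-25,0,0,0,0,0,0,-20,0,0,0.04,0,0,0,0,0,0,0]
}}

```text
time_s: 5.42
tcp_pos: [0.4668, -0.3875, 0.3085]
orientation: [3.136, 0.003, 1.563]
contact_force: [0.9, 0.8, -0.9]
gripper_width: 0.0433
```

{"method": "drive_tool", "body": {
  "deltas": [0,20,5,0,0,0,0,0,30,5,0,0,0,0,0,35,5,0,0,0,0,0,35,5,0,0,0,0,0,35,5,0,0,0,0,0,35,5,0,0,0,0,0,35,0,0,0,0,0,0,35,0,0,0,0,0,0,35,0,0,0,0,0,0,30,0,0,0,0,0]
}}

```text
time_s: 6.25
tcp_pos: [0.4974, -0.0591, 0.3036]
orientation: [-3.141, -0.001, 1.568]
contact_force: [0.0, -0.7, -1.4]
gripper_width: 0.0434
```

{"method": "drive_tool", "body": {
  "deltas": [0,20,0,0,0,0,0,0,8,0,0,0,0,0,0,0,0,0,0,0,0,0,0,0,0,0,0,0]
}}

```text
time_s: 6.58
tcp_pos: [0.498, -0.0344, 0.3037]
orientation: [-3.141, 0.0, 1.566]
contact_force: [-0.4, -0.5, -1.6]
gripper_width: 0.0433
```

```bash
python3 - <<'E'
from rig import bot,capture
from h import *
c=capture("wrist");np.savez("wrist3.npz",**c);crop(c,0,0,512,384,1.5,"w3.png",g=40,gain=1.8)
c=capture("scene");np.savez("scene3.npz",**c);crop(c,150,100,300,180,2.6,"s3.png",g=20,gain=1.8)
s=bot.sense();print(s["tcp_pos"],s["orientation"],s["contact_force"],s["gripper_width"])
E
```

```text
[ 0.49798147 -0.03530315  0.30368141] [-3.14155661e+00  4.72368888e-04  1.56368632e+00] [-0.89486524 -0.59962028 -0.40402884] 0.04319488090752353
```

View pics/w3.png

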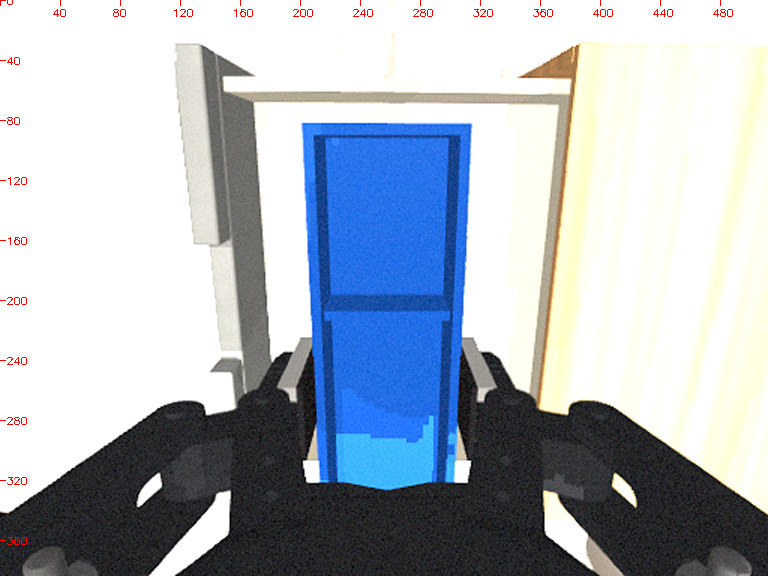

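View pics/s3.png

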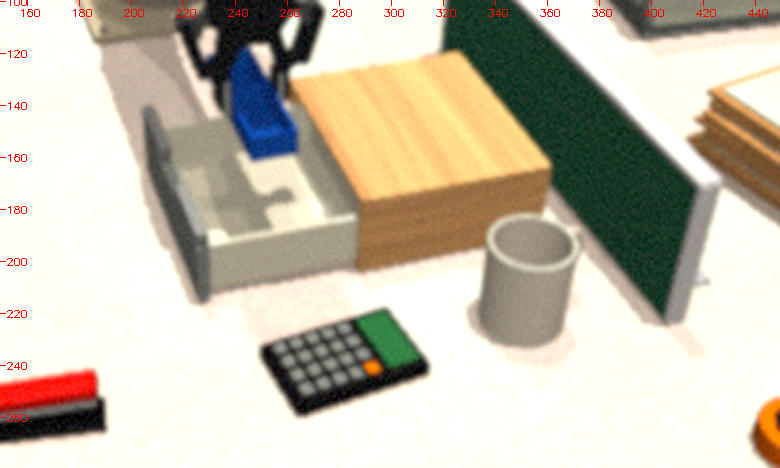

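```bash
python3 - <<'E'
from h import *
c=load("wrist3.npz")
f=lambda x,y:(x/1.5-.5,y/1.5-.5)
print(unp(c,[f(580,45),f(545,395)],.088))
print(unp(c,[f(217,55),f(238,345)],.083))
print(unp(c,[f(225,92),f(568,94)],.061))
t=load("top0.npz")
E
```

```text
[[0.39013732 0.03962084 0.088     ]
 [0.5384246  0.03958613 0.088     ]]
[[ 0.39205199 -0.0998864   0.083     ]
 [ 0.51468107 -0.10304629  0.083     ]]
[[ 0.40288226 -0.10544512  0.061     ]
 [ 0.4043861   0.04691349  0.061     ]]
```

{"method": "drive_tool", "body": {
  "deltas": [0,3,0,15,0,0,0,0,0,0,25,0,0,0,0,0,0,25,0,0,0,0,0,0,20,0,0,0,0,0,0,10,0,0,0,0,0,0,6,0,0,0,0,0,0,0,0,0,0,0,0,0,0,0,0,0]
}}

```text
time_s: 7.35
tcp_pos: [0.4985, -0.0311, 0.2034]
orientation: [3.141, 0.0, 1.565]
contact_force: [0.4, 0.1, -0.0]
gripper_width: 0.0437
```

{"method": "drive_tool", "body": {
  "deltas": [0,0,0,3,0,0,0,0,0,0,3,0,0,0,0,0,0,0,0,0,0]
}}

```text
time_s: 7.6
tcp_pos: [0.4982, -0.0304, 0.1968]
orientation: [3.141, -0.0, 1.566]
contact_force: [-0.5, 0.2, -0.5]
gripper_width: 0.0431
```

{"method": "drive_tool", "body": {
  "deltas": [0,0,0,2,0,0,0,0,0,0,0,0,0,0,0,0,0,1,0,0,0,0,0,0,0,0,0,0]
}}

```text
time_s: 7.93
tcp_pos: [0.4982, -0.0305, 0.1937]
orientation: [3.141, -0.0, 1.566]
contact_force: [-1.0, 0.9, 1.6]
gripper_width: 0.0431
```

{"method": "drive_tool", "body": {
  "deltas": [0.8,0,0,0,0,0,0,0.8,0,0,0,0,0,0,0.8,0,0,0,0,0,0,0.8,0,0,0,0,0,0,0.8,0,0,0,0,0,0,0.8,0,0,-10,0,0,0,0.8,0,0,-20,0,0,0,0.8,0,0,-30,0,0,0,0.8,0,0,-30,0,0,0,0.8,0,0,-10,0,0,0]
}}

```text
time_s: 8.77
tcp_pos: [0.4991, -0.0311, 0.2981]
orientation: [3.137, -0.001, 1.565]
contact_force: [0.3, -0.5, 1.1]
gripper_width: 0.0683
```

```bash
python3 - <<'E'
from rig import bot,capture
from h import *
c=capture("wrist");np.savez("wrist4.npz",**c);crop(c,0,0,512,384,1.5,"w4.png",g=40,gain=1.8)
c=capture("scene");np.savez("scene4.npz",**c);crop(c,150,100,300,180,2.6,"s4.png",g=20,gain=1.8)
s=bot.sense();print(s["tcp_pos"],s["orientation"],s["contact_force"],s["gripper_width"])
E
```

```text
[ 0.49881328 -0.03071985  0.29622619] [ 3.13723061e+00 -1.53465825e-03  1.56592169e+00] [ 0.35988046  0.76158836 -0.61319394] 0.0683064138884884
```

View pics/w4.png

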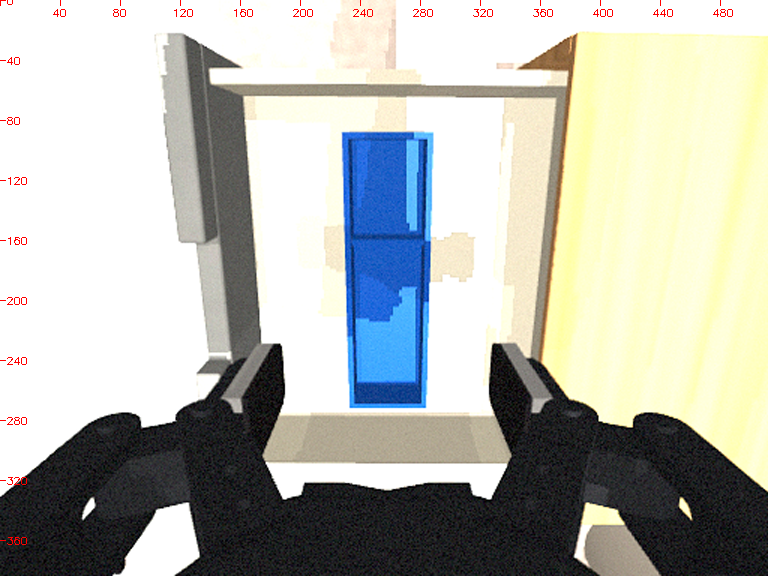

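View pics/s4.png

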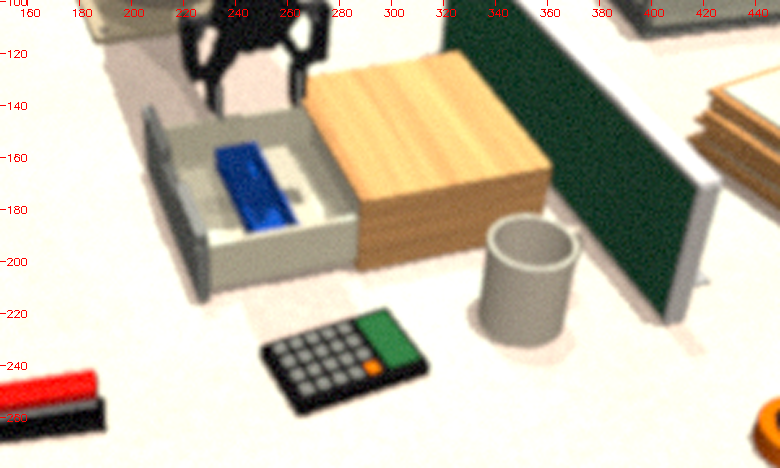

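```bash
python3 - <<'E'
from rig import bot
from h import *
c=load("wrist4.npz");v=c["view"];print(-v[:3,:3].T@v[:3,3]);print(bot.sense()["qpos"])
E
```

```text
[ 0.43061622 -0.03025392  0.26889157]
[-0.63808485  0.16211154  0.66573333  1.95121423 -0.11630253  1.06099082
  1.64368024]
```

{"method": "drive_tool", "body": {
  "deltas": [1,-25,0,0,0,0,0,1,-35,0,0,0,0,0,1,-35,0,0,0,0,0,1,-30,0,0,0,0,0,1,-10,0,0,0,0,0.12,1,0,0,0,0,0,0.12,1,0,0,0,0,0,0.12,1,0,0,0,0,0,0.12,1,0,0,0,0,0,0.12,1,0,0,0,0,0,0.12]
}}

```text
time_s: 9.7
tcp_pos: [0.497, -0.1655, 0.2927]
orientation: [-3.14, 0.001, 0.84]
contact_force: [-1.1, 0.4, 0.5]
gripper_width: 0.0854
```

{"method": "drive_tool", "body": {
  "deltas": [1,0,0,0,0,0,0.12,1,0,0,0,0,0,0.12,1,0,0,0,0,0,0.12,1,0,0,0,0,0,0.12,1,0,0,0,0,0,0.12,1,0,0,0,0,0,0.12,1,0,0,0,0,0,0.12,1,0,0,0,0,0,0,1,0,0,0,0,0,0]
}}

```text
time_s: 10.45
tcp_pos: [0.4972, -0.1653, 0.293]
orientation: [3.141, 0.001, 0.01]
contact_force: [-0.0, 0.5, -0.9]
gripper_width: 0.0853
```

```bash
python3 - <<'E'
from rig import bot,capture
from h import *
c=capture("top");np.savez("top5.npz",**c);crop(c,105,115,190,200,3,"t5.png",g=10,gain=2.5)
c=capture("wrist");np.savez("wrist5.npz",**c);crop(c,0,0,512,384,1.5,"w5.png",g=40,gain=1.8)
s=bot.sense();print(s["tcp_pos"],s["orientation"],s["contact_force"],s["gripper_width"],s["qpos"])
E
```

```text
[ 0.49731658 -0.16544701  0.29329608] [3.14159138e+00 6.53483052e-04 9.83325249e-03] [ 0.66851224 -0.62772742 -0.24139686] 0.08531160896336912 [-0.64611168  0.32289091  1.03202316  1.9030926  -0.3120129   1.08969645
  0.52042836]
```

View pics/w5.png

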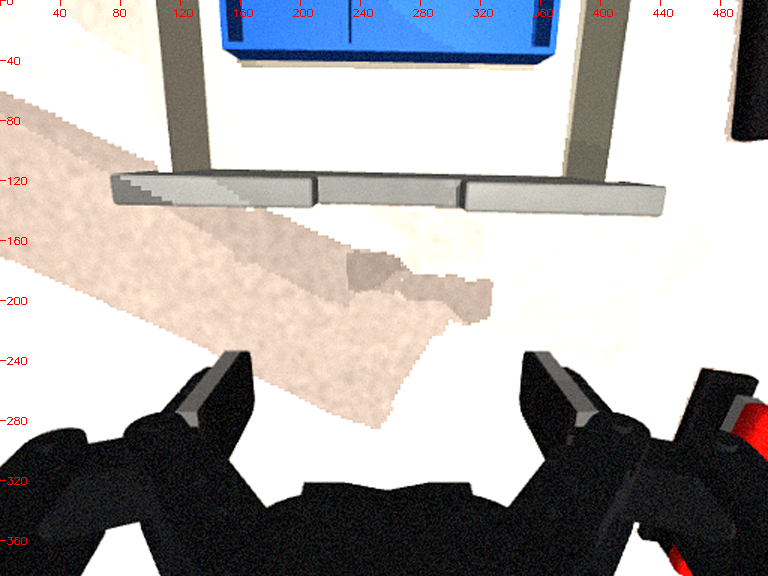

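View pics/t5.png

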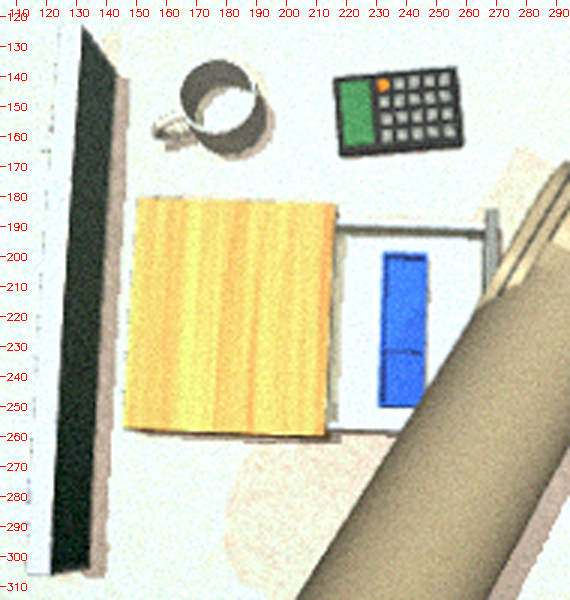

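```bash
python3 - <<'E'
from h import *
c=load("wrist5.npz")
f=lambda x,y:(x/1.5-.5,y/1.5-.5)
p=unp(c,[f(112,203),f(661,214),f(316,206),f(464,211)],.083);print(p, (p[1]-p[0])[1]/(p[1]-p[0])[0])
t=load("top5.npz")
print(unp(t,[(307.5,150),(307.5,165)],.048))
E
```

```text
[[ 0.38632127 -0.11636667  0.083     ]
 [ 0.6078767  -0.118451    0.083     ]
 [ 0.46852459 -0.11689896  0.083     ]
 [ 0.52788196 -0.11826675  0.083     ]] -0.009407690807314559
[[ 0.72062575 -0.23143415  0.048     ]
 [ 0.67456535 -0.23110698  0.048     ]]
```

{"method": "drive_tool", "body": {
  "deltas": [1,0,0,25,0,0,0,1,0,0,30,0,0,0,1,0,0,25,0,0,0,1,0,0,12,0,0,0,1,0,0,4,0,0,0,1,0,-10,0,0,0,0,1,0,-10,0,0,0,0,1,0,0,0,0,0,0]
}}

```text
time_s: 11.22
tcp_pos: [0.4983, -0.1431, 0.1987]
orientation: [-3.14, -0.002, 0.009]
contact_force: [-0.1, 0.1, 0.2]
gripper_width: 0.0854
```

{"method": "drive_tool", "body": {
  "deltas": [1,0,-4,0,0,0,0,1,0,-4,0,0,0,0,1,0,-4,0,0,0,0,1,0,-4,0,0,0,0,1,0,-4,0,0,0,0,1,0,-4,0,0,0,0,1,0,0,0,0,0,0]
}}

```text
time_s: 11.8
tcp_pos: [0.4973, -0.1206, 0.1976]
orientation: [-3.141, 0.0, 0.007]
contact_force: [0.8, 0.1, 0.1]
gripper_width: 0.0851
```

```bash
python3 - <<'E'
from rig import bot,capture
from h import *
c=capture("wrist");np.savez("wrist6.npz",**c);crop(c,0,0,512,384,1.5,"w6.png",g=40,gain=1.8)
s=bot.sense();print(s["tcp_pos"],s["orientation"],s["contact_force"])
E
```

```text
[ 0.49721318 -0.12101792  0.19761004] [-3.14127940e+00  2.09709566e-04  6.79057052e-03] [ 0.24132209 -0.13318487 -0.7387098 ]
```

View pics/w6.png

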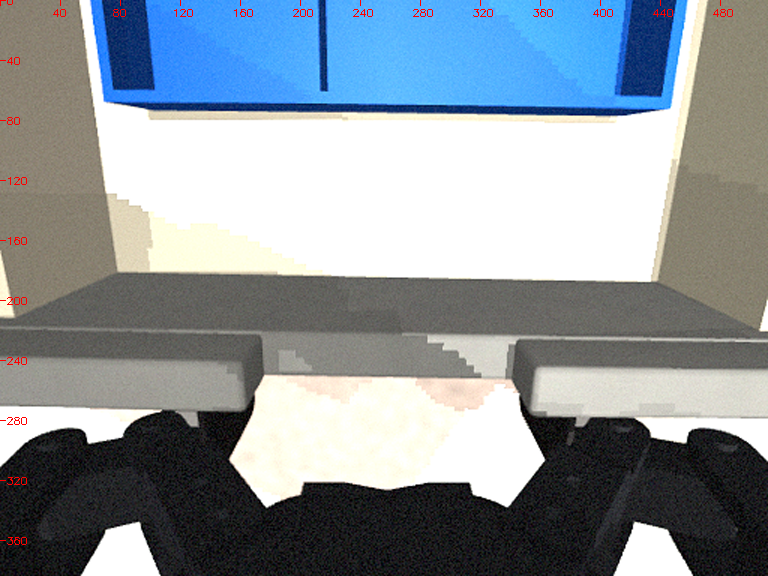

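{"method": "drive_tool", "body": {
  "deltas": [1,0,-4,0,0,0,0,1,0,-6,0,0,0,0,1,0,-6,0,0,0,0,1,0,-6,0,0,0,0,1,0,-6,0,0,0,0,1,0,-6,0,0,0,0,1,0,-6,0,0,0,0,1,0,-6,0,0,0,0,1,0,-6,0,0,0,0,1,0,-6,0,0,0,0]
}}

```text
time_s: 12.68
tcp_pos: [0.4968, -0.0629, 0.1977]
orientation: [-3.141, 0.0, 0.006]
contact_force: [-0.5, 0.7, -0.9]
gripper_width: 0.0856
```

{"method": "drive_tool", "body": {
  "deltas": [1,0,-6,0,0,0,0,1,0,-6,0,0,0,0,1,0,-6,0,0,0,0,1,0,-6,0,0,0,0,1,0,-6,0,0,0,0,1,0,-6,0,0,0,0,1,0,-6,0,0,0,0,1,0,-5,0,0,0,0,1,0,-4,0,0,0,0,1,0,-3,0,0,0,0]
}}

```text
time_s: 13.52
tcp_pos: [0.4965, -0.009, 0.1977]
orientation: [-3.141, 0.0, 0.006]
contact_force: [0.1, -0.7, -0.8]
gripper_width: 0.0855
```

{"method": "drive_tool", "body": {
  "deltas": [1,0,-3,0,0,0,0,1,0,0,0,0,0,0,1,0,0,0,0,0,0]
}}

```text
time_s: 13.77
tcp_pos: [0.4965, -0.0065, 0.1977]
orientation: [-3.141, 0.0, 0.006]
contact_force: [-0.4, 0.3, -0.1]
gripper_width: 0.0855
```

```bash
python3 - <<'E'
from rig import bot,capture
from h import *
c=capture("top");np.savez("top7.npz",**c);crop(c,105,115,190,200,3,"t7.png",g=10,gain=2.5)
c=capture("wrist");np.savez("wrist7.npz",**c);crop(c,0,0,512,384,1.5,"w7.png",g=40,gain=1.8)
s=bot.sense();print(s["tcp_pos"],s["orientation"],s["contact_force"],s["wrist_torque"])
E
```

```text
[ 0.49648497 -0.00674402  0.19770524] [-3.14151273e+00 -5.43621311e-06  5.64974189e-03] [ 0.78602614 -0.01329775  0.80091416] [-0.04850247  0.01036311 -0.02161578]
```

View pics/w7.png

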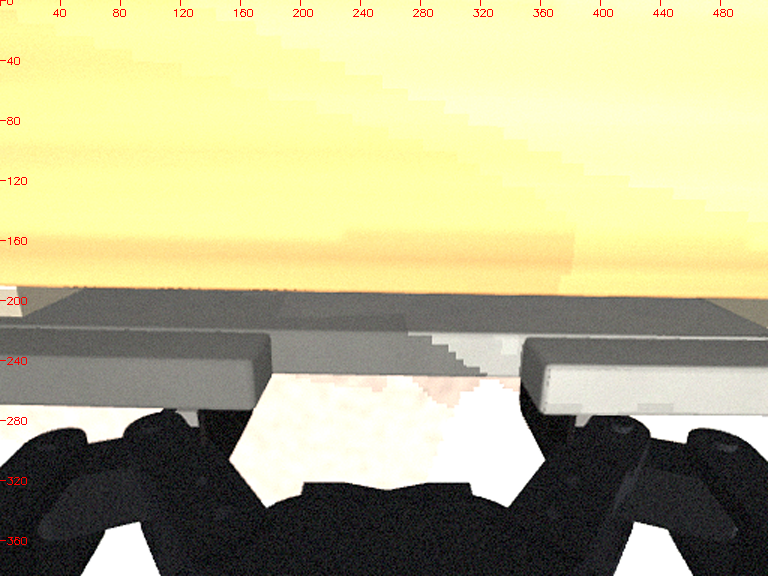

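View pics/t7.png

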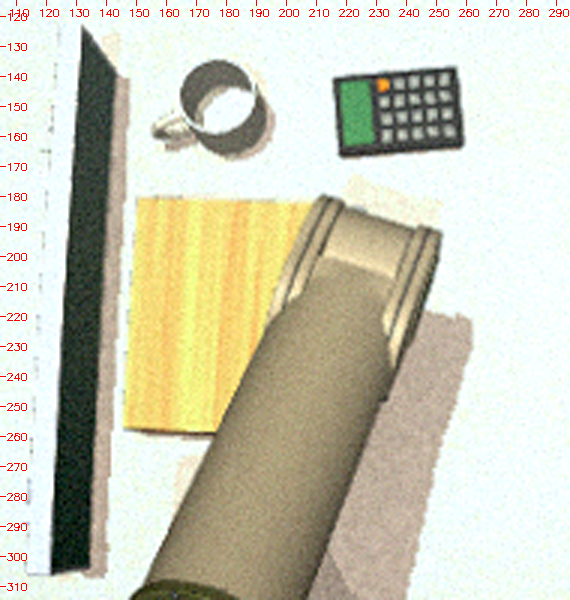

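{"method": "drive_tool", "body": {
  "deltas": [1,0,-3,0,0,0,0,1,0,-3,0,0,0,0,1,0,-3,0,0,0,0,1,0,-3,0,0,0,0,1,0,-2,0,0,0,0,1,0,-2,0,0,0,0,1,0,-1,0,0,0,0,1,0,0,0,0,0,0]
}}

```text
time_s: 14.53
tcp_pos: [0.4964, 0.0107, 0.1977]
orientation: [-3.142, 0.0, 0.006]
contact_force: [1.0, -0.2, 1.3]
gripper_width: 0.0857
```

{"method": "drive_tool", "body": {
  "deltas": [1,0,-1.5,0,0,0,0,1,0,-1.5,0,0,0,0,1,0,-1.5,0,0,0,0,1,0,0,0,0,0,0]
}}

```text
time_s: 14.87
tcp_pos: [0.4964, 0.0151, 0.1977]
orientation: [-3.142, 0.0, 0.006]
contact_force: [0.5, -1.5, 0.5]
gripper_width: 0.0854
```

{"method": "drive_tool", "body": {
  "deltas": [1,0,-1.5,0,0,0,0,1,0,-1.5,0,0,0,0,1,0,-1.5,0,0,0,0,1,0,0,0,0,0,0]
}}

```text
time_s: 15.2
tcp_pos: [0.4964, 0.0198, 0.1977]
orientation: [-3.141, -0.0, 0.006]
contact_force: [0.0, -0.6, -0.0]
gripper_width: 0.0853
```

```bash
python3 - <<'E'
from rig import bot,capture
from h import *
c=capture("wrist");np.savez("wrist8.npz",**c);crop(c,0,0,512,384,1.5,"w8.png",g=40,gain=1.8)
s=bot.sense();print(s["tcp_pos"],s["orientation"],s["contact_force"],s["wrist_torque"])
E
```

```text
[0.49637222 0.01980814 0.19768656] [-3.14126843e+00  2.27972260e-05  6.48558925e-03] [ 0.47134435 -0.830733    0.020622  ] [-0.17186927 -0.05639202 -0.06110625]
```

View pics/w8.png

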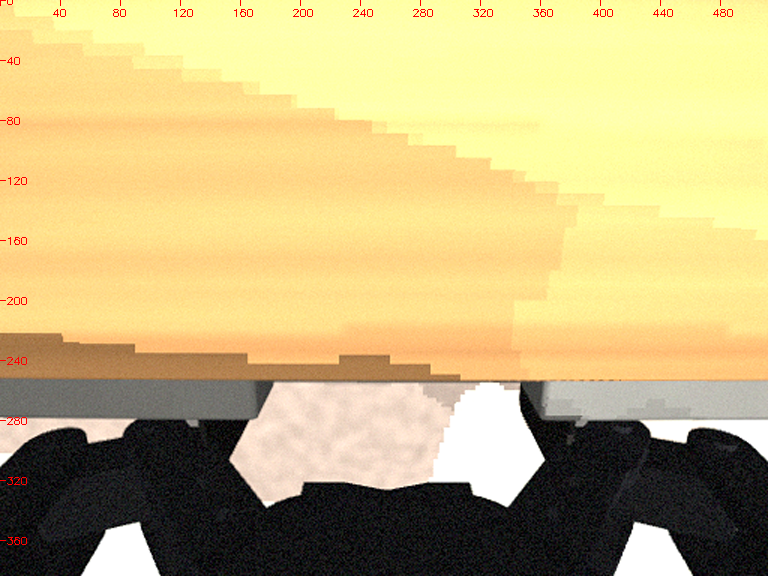

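{"method": "drive_tool", "body": {
  "deltas": [1,0,-2.5,0,0,0,0,1,0,-2.5,0,0,0,0,1,0,-2.5,0,0,0,0,1,0,-2.5,0,0,0,0,1,0,-2.5,0,0,0,0,1,0,-2.5,0,0,0,0,1,0,-2.5,0,0,0,0,1,0,-2.5,0,0,0,0,1,0,-2.5,0,0,0,0,1,0,-2.5,0,0,0,0]
}}

```text
time_s: 16.08
tcp_pos: [0.4962, 0.0447, 0.1977]
orientation: [-3.141, -0.0, 0.006]
contact_force: [0.0, -4.0, 0.9]
gripper_width: 0.0854
```

```bash
python3 - <<'E'
from rig import bot,capture
from h import *
c=capture("top");np.savez("top9.npz",**c);crop(c,105,115,190,200,3,"t9.png",g=10,gain=2.5)
s=bot.sense();print(s["tcp_pos"],s["orientation"],s["contact_force"],s["wrist_torque"])
E
```

```text
[0.49623226 0.04525458 0.19767395] [-3.14120712e+00  1.57885197e-05  6.47546900e-03] [-0.28808402 -2.36114855  1.3894887 ] [-0.38660131  0.06210466 -0.10743193]
```

View pics/t9.png

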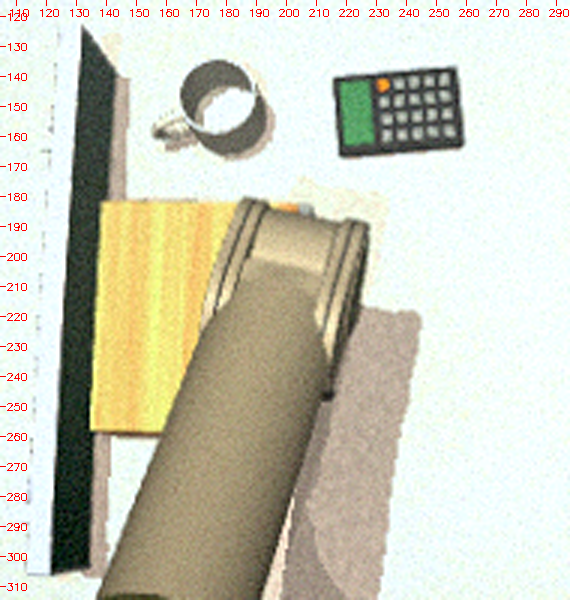

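```bash
python3 - <<'E'
from h import *
c=load("top9.npz")
print(unp(c,[(138,181.5),(134.5,257.5)],.088),unp(c,[(150,180.5),(146,257.5)],.088))
E
```

```text
[[0.60640139 0.26062985 0.088     ]
 [0.38865308 0.25761365 0.088     ]] [[0.61002917 0.22563094 0.088     ]
 [0.38978666 0.22475973 0.088     ]]
```

{"method": "drive_tool", "body": {
  "deltas": [1,0,-1.5,0,0,0,0,1,0,-1.5,0,0,0,0,1,0,-1.5,0,0,0,0,1,0,-1.5,0,0,0,0,1,0,0,0,0,0,0]
}}

```text
time_s: 16.55
tcp_pos: [0.4962, 0.0508, 0.1977]
orientation: [-3.141, -0.0, 0.006]
contact_force: [-0.2, -0.2, 0.5]
gripper_width: 0.0856
```

{"method": "drive_tool", "body": {
  "deltas": [1,0,-1,0,0,0,0,1,0,-1,0,0,0,0,1,0,0,0,0,0,0]
}}

```text
time_s: 16.8
tcp_pos: [0.4962, 0.0526, 0.1977]
orientation: [-3.141, 0.0, 0.006]
contact_force: [-0.3, -1.9, 0.1]
gripper_width: 0.0856
```

{"method": "drive_tool", "body": {
  "deltas": [1,0,-1,0,0,0,0,1,0,-1,0,0,0,0,1,0,0,0,0,0,0]
}}

```text
time_s: 17.05
tcp_pos: [0.4961, 0.0547, 0.1977]
orientation: [-3.141, 0.0, 0.006]
contact_force: [-0.6, -1.3, 0.4]
gripper_width: 0.0855
```

{"method": "drive_tool", "body": {
  "deltas": [1,0,-1,0,0,0,0,1,0,-1,0,0,0,0,1,0,0,0,0,0,0]
}}

```text
time_s: 17.3
tcp_pos: [0.4961, 0.0567, 0.1977]
orientation: [-3.141, 0.0, 0.006]
contact_force: [0.1, -0.9, 0.2]
gripper_width: 0.0857
```

{"method": "drive_tool", "body": {
  "deltas": [1,0,-1,0,0,0,0,1,0,0,0,0,0,0]
}}

```text
time_s: 17.47
tcp_pos: [0.4961, 0.0576, 0.1977]
orientation: [-3.141, 0.0, 0.006]
contact_force: [-0.6, -2.8, 0.0]
gripper_width: 0.0858
```

{"method": "drive_tool", "body": {
  "deltas": [1,0,-1,0,0,0,0,1,0,0,0,0,0,0]
}}

```text
time_s: 17.63
tcp_pos: [0.4961, 0.0587, 0.1977]
orientation: [-3.141, 0.0, 0.006]
contact_force: [0.4, -2.2, 0.3]
gripper_width: 0.0853
```

{"method": "drive_tool", "body": {
  "deltas": [1,0,-1,0,0,0,0,1,0,0,0,0,0,0]
}}

```text
time_s: 17.8
tcp_pos: [0.496, 0.059, 0.1977]
orientation: [3.141, 0.0, 0.005]
contact_force: [-0.3, -4.4, 1.2]
gripper_width: 0.0853
```

{"method": "drive_tool", "body": {
  "deltas": [1,0,-1,0,0,0,0,1,0,0,0,0,0,0]
}}

```text
time_s: 17.97
tcp_pos: [0.496, 0.0592, 0.1977]
orientation: [3.14, 0.0, 0.005]
contact_force: [-0.9, -8.9, 2.8]
gripper_width: 0.0855
```

{"method": "drive_tool", "body": {
  "deltas": [1,0,-0.7,0,0,0,0,1,0,0,0,0,0,0,1,0,0,0,0,0,0]
}}

```text
time_s: 18.22
tcp_pos: [0.4959, 0.0593, 0.1977]
orientation: [3.139, 0.0, 0.004]
contact_force: [-0.1, -11.2, 2.9]
gripper_width: 0.0858
```

```bash
python3 - <<'E'
from rig import bot,capture
from h import *
F=[]
for k in range(3):
  c=capture("top");s=bot.sense();F.append(s["contact_force"])
np.savez("top10.npz",**c);crop(c,105,115,190,200,3,"t10.png",g=10,gain=2.5)
c=capture("scene");np.savez("scene10.npz",**c);crop(c,150,80,300,190,2.6,"s10.png",g=20,gain=1.8)
c=capture("wrist");crop(c,0,0,512,384,1.5,"w10.png",g=40,gain=1.8)
s=bot.sense();F.append(s["contact_force"]);print(np.round(F,1).tolist(),s["tcp_pos"],s["orientation"],s["wrist_torque"],s["time_s"])
E
```

```text
[[-1.4, -10.5, 1.9], [-1.1, -10.6, 2.8], [-0.8, -11.2, 2.7], [-0.4, -11.7, 2.9]] [0.49595353 0.05928476 0.19767146] [3.13927265e+00 2.80666487e-04 4.34166022e-03] [-1.84944386  0.18860041  0.18079703] 18.4667
```

View pics/t10.png

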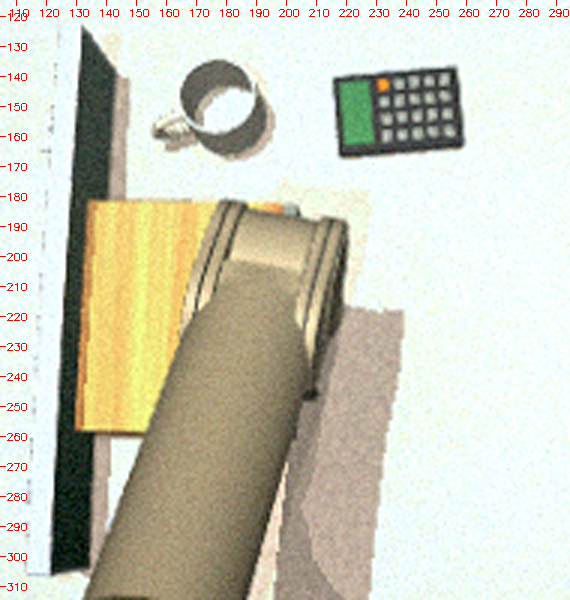

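View pics/s10.png

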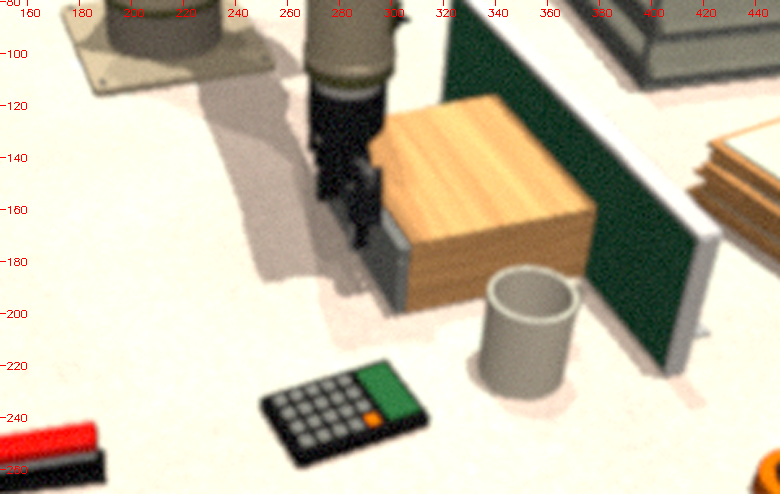

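View pics/w10.png

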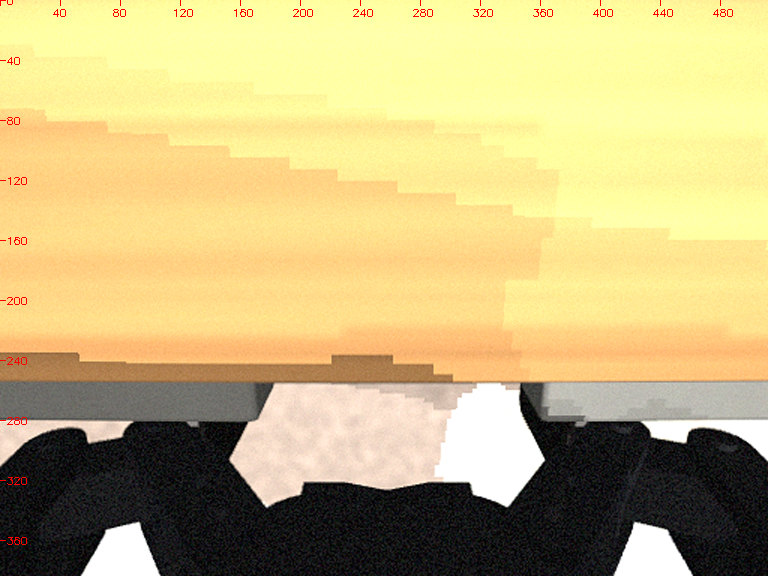

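{"method": "drive_tool", "body": {
  "deltas": [1,0,-0.2,0,0,0,0,1,0,0,0,0,0,0,1,0,0,0,0,0,0,1,0,0,0,0,0,0,1,0,0,0,0,0,0,1,0,0,0,0,0,0]
}}

```text
time_s: 18.97
tcp_pos: [0.4959, 0.0593, 0.1977]
orientation: [3.139, 0.0, 0.004]
contact_force: [-1.7, -11.9, 2.3]
gripper_width: 0.085
```

```bash
python3 - <<'E'
from rig import bot,capture
from h import *
F=[]
for k in range(6):
  c=capture("top");s=bot.sense();F.append(s["contact_force"])
print(np.round(F,1).tolist(),s["tcp_pos"],s["orientation"],s["time_s"])
c=load("top10.npz");print(unp(c,[(134,182),(129.5,257.5)],.088))
crop(c,120,170,60,100,6,"t11.png")
E
```

```text
[[-1.3, -12.1, 2.8], [-1.6, -12.3, 2.6], [-0.7, -12.8, 2.2], [-0.8, -12.7, 2.3], [-1.0, -12.5, 2.1], [-1.9, -12.6, 2.8]] [0.4959268  0.05934776 0.19767392] [3.13911324e+00 3.62365007e-04 4.21586570e-03] 19.2667
[[0.60469905 0.27230975 0.088     ]
 [0.38814259 0.27196733 0.088     ]]
```

View pics/t11.png

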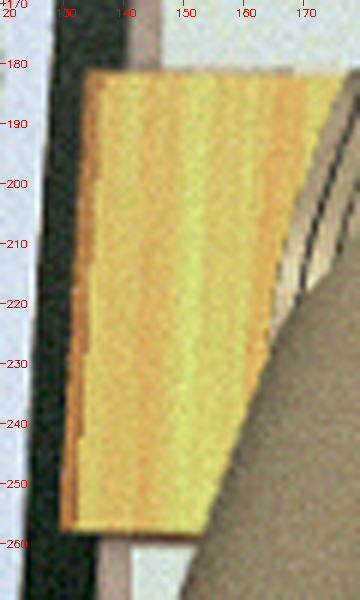

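```bash
python3 - <<'E'
from rig import bot
print(bot.close_job()); s=bot.sense();print(s["time_s"],s["contact_force"],s["tcp_pos"])
E
```

```text
the job is handed in; nothing more can be done
None
the job is handed in; nothing more can be done
```

I laid the pen tray flat in the open drawer and let go of it. I then pushed the drawer shut with both fingertips and eased the unit back against the divider, and handed the job in at about 19 s with the arm still pressing.

Last checks:
- **Push:** the wrist force toward the divider read 12.1 to 12.8 N over the last 0.3 s, with the tool at rest. The divider itself feels somewhat less, by whatever friction the felt pads take.
- **Flush and square:** the top camera put the unit's back at y = 0.272 m, against 0.271 m for the divider's face. It looked square to within about 0.005 rad. Both agree within the camera's accuracy of about 2 mm.
- **Centring:** the unit's middle is about 10 mm off the middle between the screws, inside the 30 mm limit.
- **Drawer:** the fingertip position puts the front at y = 0.070 m, where a shut drawer would be 0.069 m.
- **Tray:** it was seen flat in the drawer before closing. It could not be seen once the drawer was shut, so its final pose is inferred.
- **Bystanders:** the mug, calculator and stapler showed no sign of having moved in the last pictures.

No check failed or disagreed beyond camera accuracy. The handing-in call gave no verdict.

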